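# Measure a shoe tree in the gauge case

## Task

Measure the shoe tree in the blue-lidded gauge case: lift the lid right over until it rests open on its stop, then pull the orange sprung slide along until its pointer arm is level with the red toe tip of the shoe tree, and hold it there for two seconds so that the length can be read. Then ease the slide all the way back to its start without letting it snap back and let go, leaving the lid open. Do not change the length of the shoe tree or disturb the things around the case.

Things in the scene. Friction and masses are not known exactly. Their poses are not given: they have to be found in the camera images.
- case: Grey tray of the gauge case, fixed, 130 (x) x 290 (y) x 40 mm high, 6 mm walls; 75 mm high with the lid shut. Origin: centre of its underside; z up, x from the handle side (front) to the hinge side, y along the case, the way the slide is pulled. Slide rail in the front half; in the back half a wooden shoe tree, 47 mm high, its heel on a stop at y = -115 mm, toe to +y.
- lid (a joint): Hinge of the blue lid (130 x 290 mm hollow shell, 35 mm high, 0.2 to 0.4 kg): 0 = shut, grows as it is lifted, 1.8 rad = fully open on its stop, leaning back past upright. From about 1.3 rad it falls open by its own weight, below that it falls shut.
- lid_handle (a point): Middle of the lid's black handle: a round bar 12 mm thick parallel to the case's y axis, 86 mm free between its arms, its centre 45 mm before the lid's front face. Lid shut: case x = -110 mm, y = 0, 55 mm above the table. It turns with the lid about the hinge, radius 176 mm; the bar can turn between the fingers.
- lid_hinge (a point): Middle of the lid's hinge line, which runs along the case's y axis over the far rim of the tray: case x = +65 mm, y = 0, height 40 mm.
- slide (a joint): Travel of the sprung slide along the case's +y axis in m: 0 = home, where its spring holds it, 0.19 = end of its rail. The pull needed grows evenly from 2.4 N at home to about 8 N at the end; released, it shoots home.
- slide_grip (a point): Grip point of the orange slide: an upright block 20 mm (case x) x 18 mm (case y) whose top is 66 mm above the table; the point is on its axis 55 mm above the table. The block stands clear from 30 mm to 66 mm height. At home it is at case x = -30 mm, y = -90 mm.
- pointer (a point): Point of the orange pointer arm over the shoe tree: a level arm 4 mm wide (case y), 3 mm thick, running from the slide in the case's +x direction over the shoe tree, 54 mm above the table. The point has the slide grip's case y, and case x = +28 mm. It is level with the toe when both points have the same case y.
- toe (a point): Tip of the shoe tree's toe: the foremost point (largest case y) of its round red cap, 36 mm wide, 16 mm long, at case x = +28 mm, 27 mm above the table. Case y is 35 to 85 mm, as the tree is set (150 to 200 mm long). The toe part slides stiffly (12 N) and must be left as it is.
- brush: Bystander: wooden shoe brush 50 x 130 x 45 mm, loose, lying on the table to the case's +y side. Origin at the centre of its underside.
- tin: Bystander: brass-coloured shoe-cream tin, 72 mm across, 45 mm high, loose, to the case's -y side. Origin at the centre of its underside.
- spray: Bystander: white and green spray bottle, 48 mm across, 130 mm high, loose and standing, to the case's -y side. Origin at the centre of its underside.

How it is judged:
By the outcome, as a careful person would: the job done as asked, in the order asked, and still so for the second after the job is handed in, with the robot touching nothing.
It also fails if it takes over 64 s, if anything falls off the work surface, if the arm or the gripper's body presses on something with over 40 N, if the wrist force passes 120 N, or if a joint passes its speed limit or range.

## Robot

A 7-joint arm with a two-finger parallel gripper is mounted at the origin on the work surface. World frame = base frame: x ahead of the robot, y to its left, z up, the work surface at z = 0. Lengths are in mm, angles in rad, forces in N, time in s.
With the tool pointing down it reaches from about 425 to 950 mm from the base axis. Payload 4.7 kg.
Tool frame: the origin (TCP) lies midway between the tips of the shut fingers; the grasp point (between the pads) lies 19 mm behind it; z points along the fingers, y is the line along which they close (so a half turn about z gives the same grasp; the last joint's range is limited). The gripper opens to 87 mm and grips with 3 to 60 N. Pads are 19 mm wide; open, the fingers measure 117 mm over their backs; the gripper's body (75 mm by 190 mm) begins 51 mm behind the grasp point.
Start: joints at [-1.191, 0.469, -0.049, 1.532, 0.024, 1.141, -0.082], TCP at [268.281, 619.415, 222.573] pointing down, gripper open.
Joint ranges: [-2.59, 2.59], [-0.33, 1.99], [-1.39, 1.29], [0.1, 2.45], [-1.04, 4.18], [0.21, 1.99], [-2.66, 2.66]. Speed limits (rad/s): [2.57, 2.57, 3.14, 3.14, 3.14, 3.14, 3.14].

## Interface

Orientations are given as a rotation vector (axis times angle).
In Python, from plant import robot, imaging, ticket gives the robot as it stands.
- The arm moves only by the tool carry_out, never from a script. Its argument "steps" is text: rows parted by semicolons, each of 6 numbers parted by spaces: the shift along the tool's x, y, z normalised to -1 to 1, where 1 is 1000 mm, then the turn, a rotation vector about the tool's x, y, z normalised to -1 to 1, where 1 is 2 rad. In form: tx ty tz rx ry rz; .... A call has exactly 5 rows; each row is the pose to reach, as a shift and turn from the pose commanded when the call began, along the tool's axes at that moment; what a row does not reach only later rows make up. A row lasts 1/8 s, in which the tool goes at most 62.5 mm and 10.7 degrees, less where a joint would pass 70% of its speed; a pose out of reach is approached as far as the arm can. A call with a number of a shift or a turn outside -1 to 1 is refused whole. A call with a gripper value outside its range is refused whole. "fingers" is the opening, from -1 (shut) to 1 (fully open), set as the call begins (left out, the last holds). The fingers move at their own pace and stop on an object; "force" is the grip in N (left out, the last holds). Time passes only in rows, so rows that repeat a pose let the fingers close, or fill a call up. It gives the time, the measured TCP pose, the force, the opening and the grip force at its end, in the units of the state.
- robot.get_obs(): the state, without advancing time (a new reading comes with each control period).
- imaging.get_image(name): name is "scene" or "top" or "wrist"; returns a dict with "img" (420x560x3 uint8, blue, green, red), "fovy" (degrees; the focal length in pixels is half the picture's height over the tangent of half this angle, whatever the lens; pixels are square), "cx", "cy" (the principal point, pixels), "k1" (the pictures are not rectified: a ray, as slopes to the right and down, at radius r is drawn at 1 + k1 r^2 times it, then the intrinsics apply), "origin" and "attitude" of the camera in the world. Camera axes: x right, y down, z forward; pixel columns grow to the right and rows downward; lengths in mm; the calibration is good to about 2 mm. A picture is of the moment at which its call begins. There is no depth.
- ticket.hand_in(): hands the job in; it is judged then, once.
The state is a dict: "time_s": time; "q": joint angles; "dq": joint speeds; "tau": joint torques, N m; "ee_pos": TCP position; "eef_rot": TCP orientation; "ft_force": force on the tool from outside, world axes, zero at the start; "ft_torque": the same for the moment, N m; "grip_width": finger opening in mm; "finger_force": force on a finger pad.
Only numpy, scipy, OpenCV 4.12 (cv2) and the standard library are available. Lean on these libraries where they do the work, as an engineer would, in place of code of your own. Each camera call takes 0.05 s, during which the arm holds its last target. There are 200 camera calls.

## Working session

There is one attempt and no reset: what is moved stays moved. The work goes in short steps, Python scripts to look and compute and a tool call to move; the robot and the scene stay as the last step left them, time stands still between calls to the robot, and variables do not carry over. Pictures are saved under pics/ and viewed, at most 10 in all, crops included, and the job is handed in when it is done.

Besides the shell and the picture viewer there is one more tool, called after "Emit:" in YAML: its name, and indented under it one key for each argument. carry_out: Moves the arm, as the interface text tells. Scaled input: -1 to 1 covers 1000 mm each way for a shift and 2 rad each way for a turn. Its arguments: {"type":"object","properties":{"steps":{"type":"string"},"fingers":{"type":"number"},"force":{"type":"number"}},"required":["steps"]}

```bash
mkdir -p pics
cat > h.py <<'E'
import numpy as np, cv2
from scipy.spatial.transform import Rotation as R
from plant import robot, imaging, ticket
def cam(n):
    d=imaging.get_image(n); return d
def K(d):
    f=210/np.tan(np.radians(d["fovy"])/2); return f
def att(d):
    a=np.array(d["attitude"],float)
    return R.from_rotvec(a.ravel()).as_matrix() if a.size==3 else (a if a.shape==(3,3) else R.from_quat(a).as_matrix())
def ray(d,u,v):
    f=K(d); p=np.array([(u-d["cx"])/f,(v-d["cy"])/f]); s=p.copy()
    for _ in range(30): s=p/(1+d["k1"]*(s@s))
    return att(d)@np.array([s[0],s[1],1])
def at(d,u,v,z):
    r=ray(d,u,v); o=np.array(d["origin"],float); return o+r*(z-o[2])/r[2]
def proj(d,P):
    c=att(d).T@(np.array(P,float)-np.array(d["origin"],float)); s=c[:2]/c[2]; s=s*(1+d["k1"]*(s@s)); return s*K(d)+[d["cx"],d["cy"]]
E
python3 - <<'E'
from h import *
import pickle
D={}
for n in ("scene","top","wrist"):
    d=cam(n); D[n]=d; print(n,{k:v for k,v in d.items() if k!="img"})
pickle.dump(D,open("d0.pkl","wb"))
cv2.imwrite("pics/top0.png",cv2.resize(D["top"]["img"],(800,600),interpolation=cv2.INTER_CUBIC))
cv2.imwrite("pics/scene0.png",cv2.resize(D["scene"]["img"],(800,600),interpolation=cv2.INTER_CUBIC))
print(robot.get_obs())
E
```

```text
scene {'fovy': 57.38967008813265, 'cx': 278.9043752815415, 'cy': 211.71787834239427, 'k1': -0.09443927136027207, 'origin': array([1002.4399129 , -196.41833382,  640.26451677]), 'attitude': array([-2.18287275, -1.29741995,  0.45196206])}
top {'fovy': 56.430384615133335, 'cx': 283.4048225913268, 'cy': 213.5859446889716, 'k1': -0.03545131011683502, 'origin': array([441.12296071,  41.75013229, 991.91351751]), 'attitude': array([-2.14263285,  2.16694885, -0.19786099])}
wrist {'fovy': 66.58285022170737, 'cx': 276.8972420819771, 'cy': 203.93770812993492, 'k1': -0.03229003565195523, 'origin': array([196.67054083, 650.23573814, 382.5646761 ]), 'attitude': array([2.41589834, 1.58814628, 0.22894752])}
{'time_s': 0.15, 'q': array([-1.19091647,  0.46929379, -0.04857805,  1.53339226,  0.02406697,
        1.14100786, -0.08232571]), 'dq': array([-7.19203154e-04, -3.03662469e-03, -9.06384177e-05, -3.26736630e-03,
       -2.77873424e-03,  2.30782543e-03,  1.00966552e-03]), 'tau': array([ 5.48787648e-04, -5.08426559e+01, -8.08827952e-02, -2.36420989e+01,
       -6.14101533e-02,  3.56285193e-02,  1.17616300e-04]), 'ee_pos': array([268.11123722, 618.97871959, 221.72662961]), 'eef_rot': array([-6.37636150e-01, -3.07591208e+00,  2.34153961e-03]), 'ft_force': array([-0.11546193,  0.72968409,  0.58769521]), 'ft_torque': array([-0.03858836,  0.03722017, -0.01277031]), 'finger_force': 0.0, 'grip_width': 86.95955126948944}
```

View pics/top0.png

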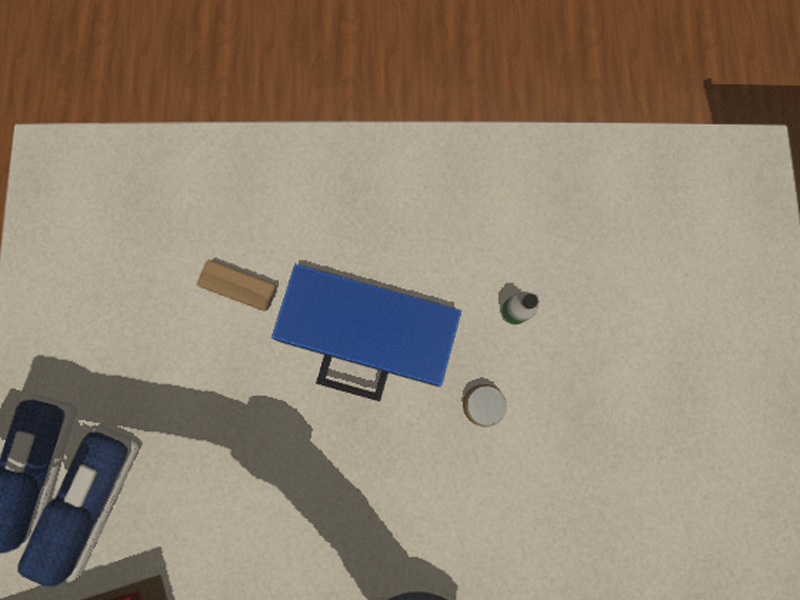

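View pics/scene0.png

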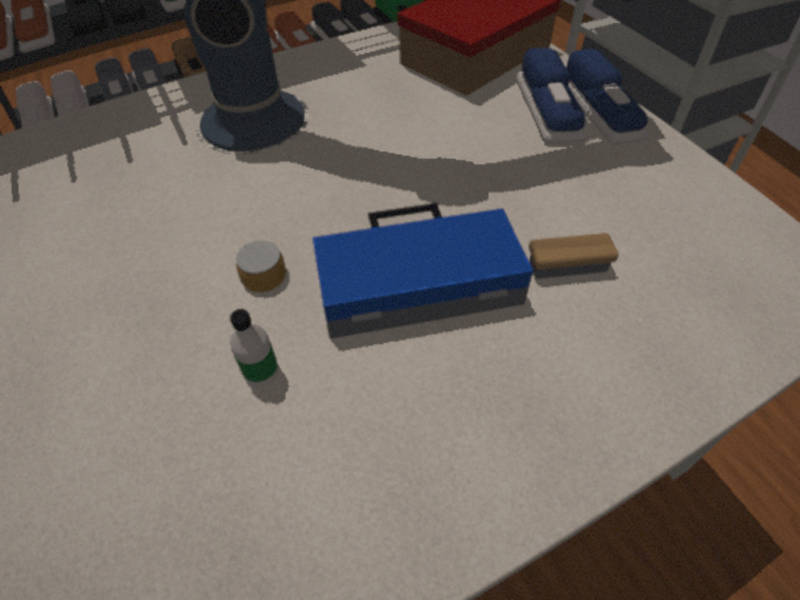

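The top view shows the case with its lid corners at about (296,265), (461,311), (441,385) and (273,340), and the handle bar at about (350,392). In the scene view the same lid spans (313,236) to (530,268), and the bystanders stand clear of it.

```bash
cat > fit.py <<'E'
from h import *
import pickle
from scipy.optimize import minimize
D=pickle.load(open("d0.pkl","rb"))
def mask(im):
    hsv=cv2.cvtColor(im,cv2.COLOR_BGR2HSV); m=cv2.inRange(hsv,(108,150,60),(128,255,255))
    n,l,s,c=cv2.connectedComponentsWithStats(m); cand=[i for i in range(1,n) if 150<c[i][0]<400 and 120<c[i][1]<300]
    i=max(cand,key=lambda i:s[i,4]); return cv2.morphologyEx((l==i).astype(np.uint8)*255,cv2.MORPH_CLOSE,np.ones((5,5)))
def rot(p): c,s=np.cos(p[2]),np.sin(p[2]); return np.array([[c,-s],[s,c]])
def W(p,x,y,z): return np.r_[rot(p)@[x,y]+p[:2],z]
def hull(d,p):
    P=[proj(d,W(p,x,y,z)) for x in(-65,65) for y in(-145,145) for z in(40,75)]
    return cv2.convexHull(np.array(P,np.float32)).reshape(-1,2)
M={n:mask(D[n]["img"]) for n in("top","scene")}
def cost(p,names=("top","scene")):
    t=0
    for n in names:
        im=np.zeros((420*4,560*4),np.uint8); cv2.fillPoly(im,[np.round((hull(D[n],p)+.5)*4*16).astype(np.int32)],255,shift=4)
        t+=np.abs(cv2.resize(im,(560,420),interpolation=cv2.INTER_AREA).astype(float)-M[n]).sum()/255
    return t
if __name__=="__main__":
    d=D["top"]; c=np.mean([at(d,u*.7,v*.7,75) for u,v in((296,265),(461,311),(441,385),(273,340))],0)
    for ns in (("top",),("scene",),("top","scene")):
        r=minimize(cost,[c[0],c[1],-.27],args=(ns,),method="Nelder-Mead",options=dict(initial_simplex=[[c[0],c[1],-.27],[c[0]+8,c[1],-.27],[c[0],c[1]+8,-.27],[c[0],c[1],-.22]],xatol=.05,fatol=.1))
        print(ns,r.x,r.fun,{n:M[n].sum()/255 for n in M})
    p=r.x; np.save("p.npy",p)
    print("handle",W(p,-110,0,55),"px top800",proj(d,W(p,-110,0,55))/.7, "scene800",proj(D["scene"],W(p,-110,0,55))/.7)
    o=robot.get_obs(); T=R.from_rotvec(o["eef_rot"]).as_matrix(); print(T.round(3))
    ims=[]
    for n in M:
        im=D[n]["img"].copy(); cv2.polylines(im,[np.round(hull(D[n],p)).astype(np.int32)],True,(0,255,255))
        for y in(-43,43): u=proj(D[n],W(p,-110,y,55)); cv2.circle(im,tuple(np.round(u).astype(int)),2,(0,0,255),-1)
        ims.append(im[130:330,170:370])
    cv2.imwrite("pics/fit.png",cv2.resize(np.hstack(ims),(800,400),interpolation=cv2.INTER_CUBIC))
E
python3 fit.py
```

```text
('top',) [ 5.54122116e+02  7.86837332e+01 -2.87797820e-01] 241.34509803921569 {'top': np.float64(6591.0), 'scene': np.float64(8024.0)}
('scene',) [ 5.49111720e+02  7.98789139e+01 -2.82281557e-01] 412.9294117647059 {'top': np.float64(6591.0), 'scene': np.float64(8024.0)}
('top', 'scene') [ 5.52043801e+02  7.79232225e+01 -2.81372564e-01] 770.0431372549019 {'top': np.float64(6591.0), 'scene': np.float64(8024.0)}
handle [446.36952736 108.46741722  55.        ] px top800 [348.37538827 389.13781082] scene800 [402.63183855 211.75196475]
[[-0.918  0.398 -0.001]
 [ 0.398  0.918 -0.001]
 [-0.    -0.002 -1.   ]]
```

View pics/fit.png

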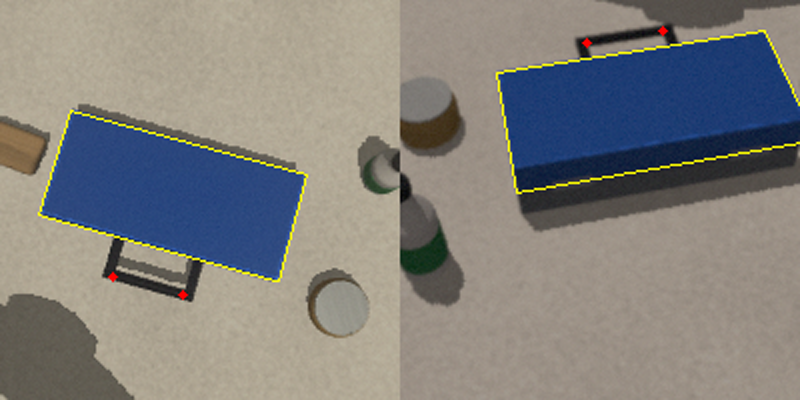

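The fitted outline matches the lid in both views: case at about (553,78), yaw about -0.285, with the handle dots landing on the bar. Next I plan the move to hover over the handle.

```bash
cat > plan.py <<'E'
from h import *
from scipy.spatial.transform import Slerp
# pose = (pos, Rot) commanded ; rows for successive calls
def calls(p0,r0,p1,r1,n):
    S=Slerp([0,1],R.concatenate([r0,r1])); bp,br=p0,r0
    for c in range(n//5):
        out=[]
        for k in range(5):
            t=(c*5+k+1)/n; p=p0+(p1-p0)*t; r=S(t)
            out.append(np.r_[br.inv().apply(p-bp)/1000,(br.inv()*r).as_rotvec()/2])
        print("; ".join(" ".join(f"{v:.4f}" for v in o) for o in out)); bp,br=p,r
def down(yaw_y): # tool pointing down, tool y at world angle
    y=np.array([np.cos(yaw_y),np.sin(yaw_y),0]); z=np.array([0,0,-1.]); return R.from_matrix(np.c_[np.cross(y,z),y,z])
E
python3 - <<'E'
from plan import *
p0=np.array([268.281,619.415,222.573]); r0=R.from_rotvec([-.6376,-3.0759,.0023])
calls(p0,r0,np.array([446,108,160.]),down(-.285),15)
E
```

```text
-0.0244 -0.0266 0.0042 -0.0000 0.0000 0.0482; -0.0488 -0.0531 0.0084 -0.0001 0.0001 0.0965; -0.0733 -0.0797 0.0126 -0.0001 0.0001 0.1447; -0.0977 -0.1063 0.0168 -0.0002 0.0001 0.1929; -0.1221 -0.1328 0.0211 -0.0002 0.0002 0.2412
-0.0340 -0.0122 0.0042 -0.0000 0.0000 0.0482; -0.0679 -0.0244 0.0084 -0.0001 0.0001 0.0965; -0.1019 -0.0366 0.0126 -0.0001 0.0001 0.1447; -0.1359 -0.0488 0.0168 -0.0002 0.0001 0.1929; -0.1698 -0.0611 0.0210 -0.0002 0.0002 0.2412
-0.0358 0.0049 0.0042 -0.0000 0.0000 0.0482; -0.0715 0.0099 0.0084 -0.0001 0.0001 0.0965; -0.1073 0.0148 0.0125 -0.0001 0.0001 0.1447; -0.1430 0.0197 0.0167 -0.0002 0.0001 0.1929; -0.1788 0.0247 0.0209 -0.0002 0.0002 0.2412
```

Emit:
carry_out:
  steps: "-0.0244 -0.0266 0.0042 0 0 0.0482; -0.0488 -0.0531 0.0084 0 0 0.0965; -0.0733 -0.0797 0.0126 0 0 0.1447; -0.0977 -0.1063 0.0168 0 0 0.1929; -0.1221 -0.1328 0.0211 0 0 0.2412"
  fingers: 0.4

```text
time_s: 0.78
ee_pos: [327.8, 447.7, 201.1]
eef_rot: [-1.358, -2.833, 0.001]
ft_force: [0.4, 1.1, -0.1]
grip_width: 61.2
finger_force: 0.0
```

Emit:
carry_out:
  steps: "-0.034 -0.0122 0.0042 0 0 0.0482; -0.0679 -0.0244 0.0084 0 0 0.0965; -0.1019 -0.0366 0.0126 0 0 0.1447; -0.1359 -0.0488 0.0168 0 0 0.1929; -0.1698 -0.0611 0.021 0 0 0.2412"

```text
time_s: 1.4
ee_pos: [387.3, 276.8, 180.3]
eef_rot: [1.998, 2.424, 0.0]
ft_force: [0.1, 0.3, -0.4]
grip_width: 60.9
finger_force: 0.0
```

Emit:
carry_out:
  steps: "-0.0358 0.0049 0.0042 0 0 0.0482; -0.0715 0.0099 0.0084 0 0 0.0965; -0.1073 0.0148 0.0125 0 0 0.1447; -0.143 0.0197 0.0167 0 0 0.1929; -0.1788 0.0247 0.0209 0 0 0.2412"

```text
time_s: 2.02
ee_pos: [446.3, 106.0, 159.4]
eef_rot: [-2.52, -1.876, -0.001]
ft_force: [0.4, -0.1, 0.4]
grip_width: 60.9
finger_force: 0.0
```

Run:
```python
from fit import *
p=np.load("p.npy"); d=cam("wrist"); im=d["img"].copy(); o=robot.get_obs()
print(o["ee_pos"],R.from_rotvec(o["eef_rot"]).as_matrix().round(3),o["grip_width"],o["time_s"])
pickle.dump(d,open("w1.pkl","wb"))
for y in(-43,0,43):
    u=proj(d,W(p,-110,y,55)); print(u/.7); cv2.circle(im,tuple(np.round(u).astype(int)),2,(0,0,255),-1)
cv2.imwrite("pics/w1.png",cv2.resize(im,(800,600),interpolation=cv2.INTER_CUBIC))
```

```text
[447.44672321 100.87234717 159.16263471] [[ 0.295  0.955  0.001]
 [ 0.955 -0.295 -0.003]
 [-0.002  0.002 -1.   ]] 61.14231689117764 2.075
[394.72022349 352.5932897 ]
[394.06786028 287.06872015]
[393.35772332 215.51880967]
```

View pics/w1.png

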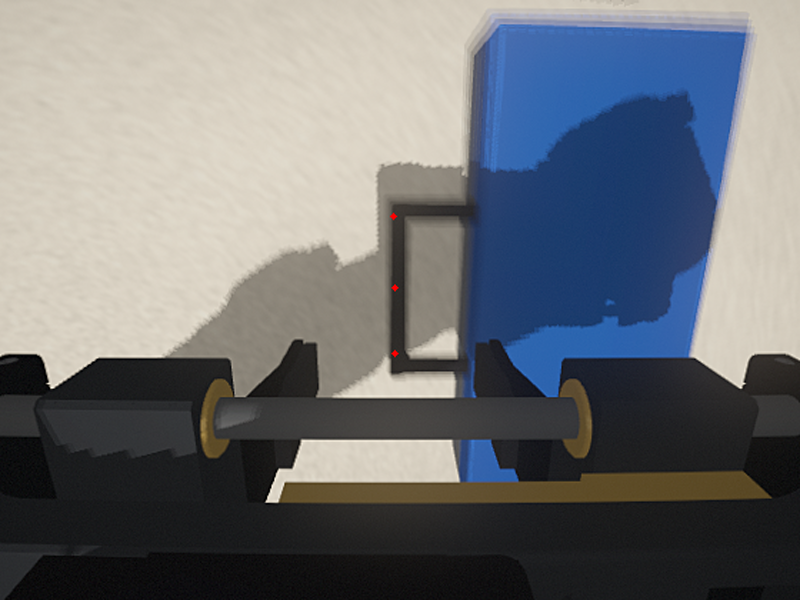

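The handle bar is at about (398,290) and my projected dots at about (394,287), so they agree to roughly 2 mm, with some blur because the arm was still settling. I'll narrow the fingers, settle and measure again.

Emit:
carry_out:
  steps: "0 0 0.01 0 0 0; 0 0 0.02 0 0 0; 0 0 0.02 0 0 0; 0 0 0.02 0 0 0; 0 0 0.02 0 0 0"
  fingers: -0.17

```text
time_s: 2.7
ee_pos: [446.1, 108.5, 139.8]
eef_rot: [-2.514, -1.884, -0.001]
ft_force: [1.1, 0.1, 0.2]
grip_width: 36.5
finger_force: 0.0
```

Run:
```python
from fit import *
p=np.load("p.npy"); d=cam("wrist"); im=d["img"]; o=robot.get_obs()
print(o["ee_pos"],R.from_rotvec(o["eef_rot"]).as_matrix().round(3),o["grip_width"],o["time_s"])
u=proj(d,W(p,-110,0,55)); print(u); u0,v0=np.round(u).astype(int)
im2=im[v0-75:v0+75,u0-60:u0+140].copy(); cv2.imwrite("pics/w2.png",cv2.resize(im2,(800,600),interpolation=cv2.INTER_CUBIC))
print("crop origin",u0-60,v0-75)
```

```text
[446.15023431 108.39100491 139.77565281] [[ 0.281  0.96   0.001]
 [ 0.96  -0.281  0.   ]
 [ 0.001  0.    -1.   ]] 36.16390979321832 2.75
[276.88042322 210.40398562]
crop origin 217 135
```

View pics/w2.png

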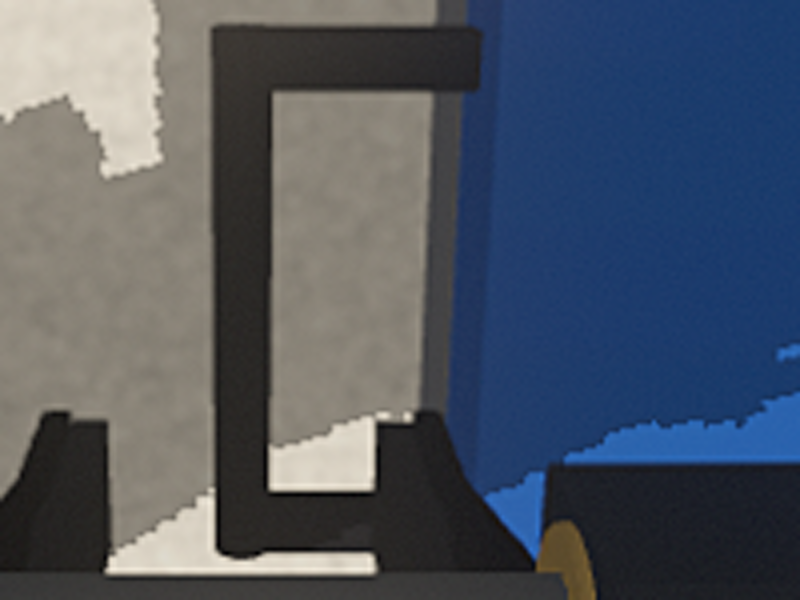

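The crop shows the bar edges at x=214 and 269 and its inner span at y=90 to 492, centred between the fingers at x=108 and 377. Next is the descent and the grasp.

Emit:
carry_out:
  steps: "0.002 0 0.025 0 0 0; 0.002 0 0.05 0 0 0; 0.002 0 0.075 0 0 0; 0.002 0 0.095 0 0 0; 0.002 0 0.104 0 0 0"

```text
time_s: 3.38
ee_pos: [446.2, 110.0, 34.8]
eef_rot: [-2.514, -1.883, 0.002]
ft_force: [-0.4, 0.9, 0.1]
grip_width: 36.2
finger_force: 0.0
```

Emit:
carry_out:
  steps: "0 0 0 0 0 0; 0 0 0 0 0 0; 0 0 0 0 0 0; 0 0 0 0 0 0; 0 0 0 0 0 0"
  fingers: -1
  force: 20

```text
time_s: 4.0
ee_pos: [446.9, 110.2, 36.1]
eef_rot: [-2.514, -1.883, -0.002]
ft_force: [-1.1, 0.2, 6.2]
grip_width: 11.3
finger_force: 20.0
```

Run:
```python
import numpy as np
a0=np.arctan2(15,-175); r=np.hypot(175,15)
print(r)
def P(a): t=a0-a; return np.array([r*np.cos(t),r*np.sin(t)])
A=np.linspace(0,1.8,31)[1:]
b=P(0)
for c in range(6):
    out=[]
    for k in range(5):
        q=P(A[c*5+k])-b; out.append(f"0 {q[0]/1000:.4f} {-q[1]/1000:.4f} 0 0 0")
    print("; ".join(out)); b=P(A[c*5+4])
```

```text
175.64168070250295
0 0.0012 -0.0105 0 0 0; 0 0.0031 -0.0208 0 0 0; 0 0.0055 -0.0311 0 0 0; 0 0.0086 -0.0412 0 0 0; 0 0.0122 -0.0510 0 0 0
0 0.0043 -0.0096 0 0 0; 0 0.0091 -0.0190 0 0 0; 0 0.0145 -0.0281 0 0 0; 0 0.0204 -0.0368 0 0 0; 0 0.0268 -0.0451 0 0 0
0 0.0069 -0.0080 0 0 0; 0 0.0143 -0.0155 0 0 0; 0 0.0221 -0.0225 0 0 0; 0 0.0303 -0.0291 0 0 0; 0 0.0389 -0.0352 0 0 0
0 0.0090 -0.0056 0 0 0; 0 0.0182 -0.0106 0 0 0; 0 0.0278 -0.0150 0 0 0; 0 0.0376 -0.0189 0 0 0; 0 0.0476 -0.0221 0 0 0
0 0.0102 -0.0027 0 0 0; 0 0.0205 -0.0047 0 0 0; 0 0.0310 -0.0061 0 0 0; 0 0.0415 -0.0069 0 0 0; 0 0.0520 -0.0071 0 0 0
0 0.0105 0.0005 0 0 0; 0 0.0210 0.0016 0 0 0; 0 0.0314 0.0033 0 0 0; 0 0.0417 0.0056 0 0 0; 0 0.0518 0.0086 0 0 0
```

Emit:
carry_out:
  steps: "0 0.0012 -0.0105 0 0 0; 0 0.0031 -0.0208 0 0 0; 0 0.0055 -0.0311 0 0 0; 0 0.0086 -0.0412 0 0 0; 0 0.0122 -0.051 0 0 0"

```text
time_s: 4.62
ee_pos: [458.0, 106.9, 87.2]
eef_rot: [-2.514, -1.883, 0.001]
ft_force: [0.4, 2.7, -2.7]
grip_width: 11.0
finger_force: 20.0
```

Emit:
carry_out:
  steps: "0 0.0043 -0.0096 0 0 0; 0 0.0091 -0.019 0 0 0; 0 0.0145 -0.0281 0 0 0; 0 0.0204 -0.0368 0 0 0; 0 0.0268 -0.0451 0 0 0"

```text
time_s: 5.25
ee_pos: [481.5, 99.9, 131.8]
eef_rot: [-2.51, -1.881, 0.007]
ft_force: [-6.6, 6.1, 3.8]
grip_width: 10.9
finger_force: 20.0
```

Emit:
carry_out:
  steps: "0 0.0069 -0.008 0 0 0; 0 0.0143 -0.0155 0 0 0; 0 0.0221 -0.0225 0 0 0; 0 0.0303 -0.0291 0 0 0; 0 0.0389 -0.0352 0 0 0"

```text
time_s: 5.88
ee_pos: [518.1, 89.2, 168.1]
eef_rot: [-2.508, -1.881, 0.008]
ft_force: [-10.7, 4.1, 13.7]
grip_width: 11.1
finger_force: 20.0
```

Emit:
carry_out:
  steps: "0 0.008 -0.0066 0 0 0; 0 0.0172 -0.0116 0 0 0; 0 0.0268 -0.016 0 0 0; 0 0.0366 -0.0199 0 0 0; 0 0.0466 -0.0231 0 0 0"

```text
time_s: 6.5
ee_pos: [566.7, 74.8, 191.0]
eef_rot: [-2.514, -1.883, -0.001]
ft_force: [-1.1, 2.8, 2.0]
grip_width: 11.2
finger_force: 20.0
```

Emit:
carry_out:
  steps: "0 0.0102 -0.0027 0 0 0; 0 0.0205 -0.0047 0 0 0; 0 0.031 -0.0061 0 0 0; 0 0.0415 -0.0069 0 0 0; 0 0.052 -0.0071 0 0 0"

```text
time_s: 7.12
ee_pos: [616.5, 60.2, 196.7]
eef_rot: [-2.514, -1.883, 0.0]
ft_force: [0.1, 2.6, 0.2]
grip_width: 11.4
finger_force: 20.0
```

Emit:
carry_out:
  steps: "0 0.0105 0.0005 0 0 0; 0 0.021 0.0016 0 0 0; 0 0.0314 0.0033 0 0 0; 0 0.0417 0.0056 0 0 0; 0 0.0508 0.0084 0 0 0"

```text
time_s: 7.75
ee_pos: [665.2, 45.6, 188.3]
eef_rot: [2.515, 1.883, -0.001]
ft_force: [0.4, 2.5, 0.2]
grip_width: 11.1
finger_force: 20.0
```

Emit:
carry_out:
  steps: "0 0 0 0 0 0; 0 0 0 0 0 0; 0 0.001 0 0 0 0; 0 0.001 0 0 0 0; 0 0.001 0 0 0 0"

```text
time_s: 8.38
ee_pos: [665.1, 45.6, 188.3]
eef_rot: [-2.514, -1.883, 0.001]
ft_force: [-0.2, 0.9, -2.2]
grip_width: 11.1
finger_force: 20.0
```

Emit:
carry_out:
  steps: "0 0 0 0 0 0; 0 0 0 0 0 0; 0 0 0 0 0 0; 0 0 0 0 0 0; 0 0 0 0 0 0"
  fingers: -0.17

```text
time_s: 9.0
ee_pos: [665.6, 45.7, 188.7]
eef_rot: [-2.515, -1.883, -0.0]
ft_force: [0.7, -0.1, 0.9]
grip_width: 35.5
finger_force: 0.0
```

Emit:
carry_out:
  steps: "0 0 -0.01 0 0 0; 0 0 -0.025 0 0 0; 0 0 -0.04 0 0 0; 0 0 -0.06 0 0 0; 0 0 -0.08 0 0 0"

```text
time_s: 9.62
ee_pos: [665.8, 45.7, 270.5]
eef_rot: [2.514, 1.883, 0.002]
ft_force: [0.1, 0.5, 0.1]
grip_width: 35.6
finger_force: 0.0
```

Run:
```python
from plan import *
o=robot.get_obs(); print(o["ee_pos"],o["eef_rot"],o["grip_width"])
p=np.load("p.npy"); c,s=np.cos(-.285),np.sin(-.285); ex=np.array([c,s]); ey=np.array([-s,c])
h=np.array([447.5,110.4]); org=h+110*ex; np.save("org.npy",org); print(org)
t=org-30*ex-90*ey; print("slide",t)
calls(o["ee_pos"],down(-.285),np.r_[t,200.],down(-.285+np.pi/2),15)
```

```text
[665.84161678  45.69284154 270.51436162] [2.51416520e+00 1.88284824e+00 1.86037252e-03] 35.57194583201205
[553.06278179  79.47268036]
slide [498.9687616    1.53785516]
-0.0060 -0.0098 0.0047 0.0000 0.0000 -0.0524; -0.0119 -0.0197 0.0094 0.0000 0.0000 -0.1047; -0.0179 -0.0295 0.0141 0.0000 0.0000 -0.1571; -0.0238 -0.0394 0.0188 0.0000 0.0000 -0.2094; -0.0298 -0.0492 0.0235 0.0000 0.0000 -0.2618
-0.0002 -0.0115 0.0047 0.0000 0.0000 -0.0524; -0.0005 -0.0230 0.0094 0.0000 0.0000 -0.1047; -0.0007 -0.0345 0.0141 0.0000 0.0000 -0.1571; -0.0009 -0.0460 0.0188 0.0000 0.0000 -0.2094; -0.0012 -0.0575 0.0235 0.0000 0.0000 -0.2618
0.0056 -0.0101 0.0047 0.0000 0.0000 -0.0524; 0.0111 -0.0202 0.0094 0.0000 0.0000 -0.1047; 0.0167 -0.0302 0.0141 0.0000 0.0000 -0.1571; 0.0222 -0.0403 0.0188 0.0000 0.0000 -0.2094; 0.0278 -0.0504 0.0235 0.0000 0.0000 -0.2618
```

Emit:
carry_out:
  steps: "-0.006 -0.0098 0.0047 0 0 -0.0524; -0.0119 -0.0197 0.0094 0 0 -0.1047; -0.0179 -0.0295 0.0141 0 0 -0.1571; -0.0238 -0.0394 0.0188 0 0 -0.2094; -0.0298 -0.0492 0.0235 0 0 -0.2618"

```text
time_s: 10.25
ee_pos: [610.0, 30.8, 246.3]
eef_rot: [1.937, 2.472, 0.002]
ft_force: [0.2, -0.9, 1.0]
grip_width: 36.2
finger_force: 0.0
```

Emit:
carry_out:
  steps: "-0.0002 -0.0115 0.0047 0 0 -0.0524; -0.0005 -0.023 0.0094 0 0 -0.1047; -0.0007 -0.0345 0.0141 0 0 -0.1571; -0.0009 -0.046 0.0188 0 0 -0.2094; -0.0012 -0.0575 0.0235 0 0 -0.2618"

```text
time_s: 10.88
ee_pos: [554.6, 16.0, 222.8]
eef_rot: [1.231, 2.889, 0.001]
ft_force: [-0.1, 0.3, 1.2]
grip_width: 36.0
finger_force: 0.0
```

Emit:
carry_out:
  steps: "0.0056 -0.0101 0.0047 0 0 -0.0524; 0.0111 -0.0202 0.0094 0 0 -0.1047; 0.0167 -0.0302 0.0141 0 0 -0.1571; 0.0222 -0.0403 0.0188 0 0 -0.2094; 0.0278 -0.0504 0.0235 0 0 -0.2618"

```text
time_s: 11.5
ee_pos: [499.0, 1.3, 199.2]
eef_rot: [0.441, 3.109, 0.001]
ft_force: [-0.0, -0.6, 0.4]
grip_width: 36.1
finger_force: 0.0
```

Emit:
carry_out:
  steps: "0 0 0 0 0 0; 0 0 0 0 0 0; 0 0 0 0 0 0; 0 0 0 0 0 0; 0 0 0 0 0 0"
  fingers: 0

```text
time_s: 12.12
ee_pos: [498.9, 1.7, 198.1]
eef_rot: [0.446, 3.11, 0.0]
ft_force: [0.8, 0.4, -0.0]
grip_width: 43.4
finger_force: 0.0
```

Run:
```python
from h import *
import pickle
org=np.load("org.npy"); c,s=np.cos(-.285),np.sin(-.285); ex=np.array([c,s]); ey=np.array([-s,c])
W=lambda x,y,z: np.r_[org+x*ex+y*ey,z]
D0=pickle.load(open("d0.pkl","rb")); d=D0["top"]
for n,u,v,z in(("spray",518,308,60),("spraycap",530,299,130),("tin",486,406,45)):
    q=at(d,u*.7,v*.7,z)[:2]-org; print(n,q@ex,q@ey)
o=robot.get_obs(); print(o["ee_pos"],R.from_rotvec(o["eef_rot"]).as_matrix().round(3),o["grip_width"])
D={n:cam(n) for n in("scene","top","wrist")}; pickle.dump(D,open("d2.pkl","wb"))
for n,P in (("grip",(-30,-90,66)),("toe50",(28,50,27)),("toe85",(28,85,27)),("ptr",(28,-90,54))):
    print(n,[proj(D[k],W(*P))/.7 for k in D])
pass
def crop(k,P,w,h):
    u,v=np.round(proj(D[k],W(*P))).astype(int); x=int(np.clip(u-w//2,0,560-w)); y=int(np.clip(v-h//2,0,420-h)); print(k,"crop",x,y); return D[k]["img"][y:y+h,x:x+w]
a=cv2.resize(D["wrist"]["img"],(400,300)); b=cv2.resize(crop("top",(0,0,50),160,120),(400,300),interpolation=cv2.INTER_CUBIC)
e=cv2.resize(crop("scene",(0,0,50),200,150),(400,300),interpolation=cv2.INTER_CUBIC); f=cv2.resize(D["scene"]["img"],(400,300))
cv2.imwrite("pics/m2.png",np.vstack([np.hstack([a,b]),np.hstack([e,f])]))
```

```text
spray 97.30660973074167 -240.77261797378443
spraycap 101.8642972028401 -242.72731716442757
tin -75.83799963745733 -231.24336008061258
[498.92374622   1.65089164 198.1097613 ] [[-0.96   0.281  0.   ]
 [ 0.281  0.96   0.   ]
 [ 0.     0.    -1.   ]] 43.41233963260008
grip [array([354.76074355, 252.79537562]), array([412.72208775, 356.15438035]), array([395.12835535, 278.6810158 ])]
toe50 [array([458.05894316, 284.55263295]), array([343.25532135, 303.72066375]), array([573.28099373, 337.38811533])]
toe85 [array([481.03263414, 280.63276488]), array([323.98430441, 298.31981984]), array([617.18360603, 337.27667717])]
ptr [array([362.09970135, 288.73682006]), array([421.54238296, 323.5187122 ]), array([395.10963982, 351.7272077 ])]
top crop 176 168
scene crop 194 111
```

View pics/m2.png

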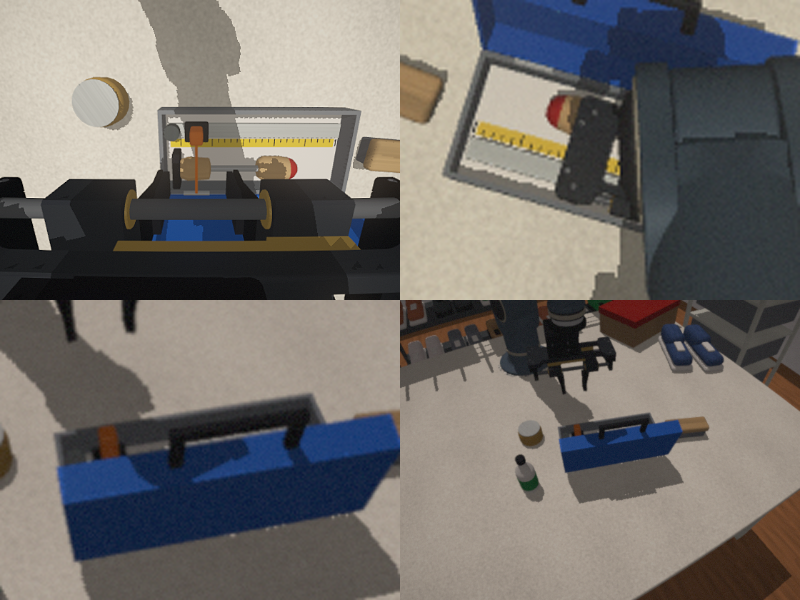

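The lid stands open on its stop. In the wrist view (top left) the orange block is at about (197,133) and the red toe tip at about (298,168). Next I enlarge that wrist picture to measure.

Run:
```python
from h import *
import pickle
d=pickle.load(open("d2.pkl","rb"))["wrist"]
cv2.imwrite("pics/w3.png",cv2.resize(d["img"][150:270,230:440],None,fx=3.8,fy=3.8,interpolation=cv2.INTER_CUBIC))
```

```text
(no output)
```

View pics/w3.png

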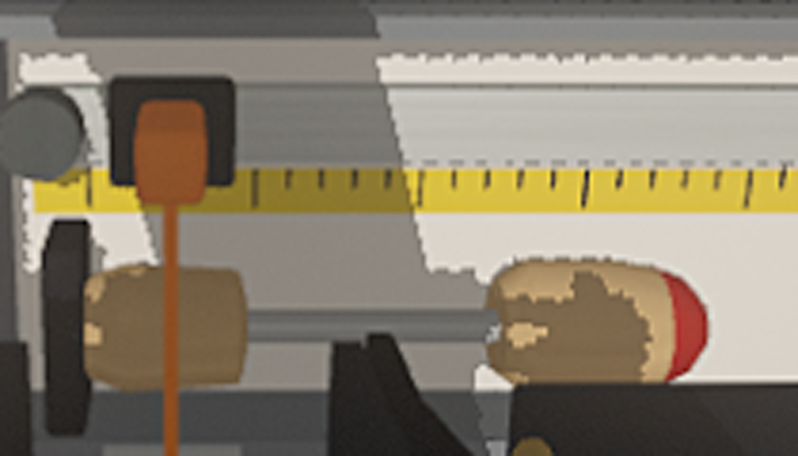

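The toe tip is at crop (708,326), the pointer arm is centred at x=171, and the block spans x=135 to 207 and y=100 to 205.

Run:
```python
from h import *
import pickle
d=pickle.load(open("d2.pkl","rb"))["wrist"]
org=np.load("org.npy"); c,s=np.cos(-.285),np.sin(-.285); ex=np.array([c,s]); ey=np.array([-s,c])
def C(u,v,z): q=at(d,230+u/3.8,150+v/3.8,z)[:2]-org; return (q@ex).round(1),(q@ey).round(1)
print("toe",C(708,326,27),"ptr",C(171,326,55.5),"blocktop corners",C(135,128,66),C(207,203,66),C(135,100,66),"heel stop inner",C(90,326,40), "org cam",C(171,326,54), (d["origin"][:2]-org)@ex,(d["origin"][:2]-org)@ey,d["origin"][2])
for y in(-145,145): print(y)
print("wall -y inner edge x~15 (z40)",C(15,200,40))
```

```text
toe (np.float64(27.6), np.float64(67.0)) ptr (np.float64(15.8), np.float64(-91.6)) blocktop corners (np.float64(-41.1), np.float64(-100.4)) (np.float64(-21.8), np.float64(-82.5)) (np.float64(-48.1), np.float64(-100.3)) heel stop inner (np.float64(22.1), np.float64(-114.6)) org cam (np.float64(16.4), np.float64(-91.6)) -108.10985914260652 -89.88810274332722 359.05156261453413
-145
145
wall -y inner edge x~15 (z40) (np.float64(-14.9), np.float64(-134.3))
```

Emit:
carry_out:
  steps: "0.001 -0.0015 0.025 0 0 0; 0.001 -0.0015 0.05 0 0 0; 0.001 -0.0015 0.075 0 0 0; 0.001 -0.0015 0.1 0 0 0; 0.001 -0.0015 0.11 0 0 0"
  fingers: -0.25

```text
time_s: 12.9
ee_pos: [496.6, 0.4, 86.9]
eef_rot: [-0.446, -3.107, 0.001]
ft_force: [0.5, 0.1, 0.4]
grip_width: 33.1
finger_force: 0.0
```

Emit:
carry_out:
  steps: "0 0 0 0 0 0; 0 0 0 0 0 0; 0 0 0 0 0 0; 0 0 0 0 0 0; 0 0 0 0 0 0"

```text
time_s: 13.52
ee_pos: [497.6, 0.4, 88.4]
eef_rot: [0.446, 3.109, 0.0]
ft_force: [-0.5, 0.3, -0.7]
grip_width: 32.6
finger_force: 0.0
```

Run:
```python
from h import *
import pickle
d=cam("wrist"); pickle.dump(d,open("w4.pkl","wb")); o=robot.get_obs(); print(o["ee_pos"],o["grip_width"])
cv2.imwrite("pics/w4.png",cv2.resize(d["img"][110:270,160:360],(800,640),interpolation=cv2.INTER_CUBIC)[:600])
```

```text
[4.97470139e+02 4.42170678e-01 8.83030881e+01] 32.5746439942427
```

View pics/w4.png

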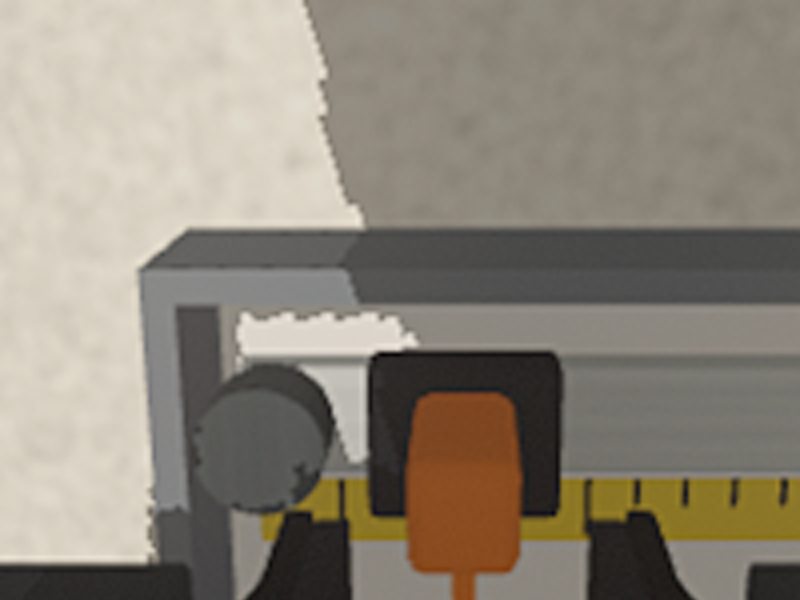

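The block spans x=407 to 521 between the fingertips at 351 and 590. The grey drum beside it is centred at about (262,450), so I triangulate it to find its height.

Run:
```python
from h import *
import pickle
a=pickle.load(open("d2.pkl","rb"))["wrist"]; b=pickle.load(open("w4.pkl","rb"))
org=np.load("org.npy"); c,s=np.cos(-.285),np.sin(-.285); ex=np.array([c,s]); ey=np.array([-s,c])
def tri(ua,ub):
    A=[];B=[]
    for d,u in((a,ua),(b,ub)):
        r=ray(d,*u); r/=np.linalg.norm(r); M=np.eye(3)-np.outer(r,r); A.append(M); B.append(M@d["origin"])
    X=np.linalg.solve(sum(A),sum(B)); q=X[:2]-org; return q@ex,q@ey,X[2]
w3=lambda u,v:(230+u/3.8,150+v/3.8); w4=lambda u,v:(160+u/4,110+v/4)
print("drum",tri(w3(40,138),w4(262,450))); print("right",tri(w3(82,138),w4(328,445)))
print("block top",tri(w3(171,165),w4(464,515)))
print("drum bottom edge",tri(w3(40,180),w4(262,512)))
o=robot.get_obs()["ee_pos"]; q=o[:2]-org; print(q@ex,q@ey,o[2])
```

```text
drum (np.float64(-30.62704043768151), np.float64(-128.03562544565824), np.float64(32.422385390947724))
right (np.float64(-28.538704145911375), np.float64(-117.1189254314702), np.float64(23.768672029177576))
block top (np.float64(-30.643277397127743), np.float64(-91.65869944699426), np.float64(62.26817109267612))
drum bottom edge (np.float64(-18.74799702641023), np.float64(-128.43874864192952), np.float64(32.852526973836405))
-31.130110576612108 -91.47283522737807 88.30308814515406
```

The drum top is at about 32 mm, so bringing the fingertips down to 40 mm is safe.

Emit:
carry_out:
  steps: "0 0 0.012 0 0 0; 0 0 0.024 0 0 0; 0 0 0.036 0 0 0; 0 0 0.044 0 0 0; 0 0 0.048 0 0 0"

```text
time_s: 14.2
ee_pos: [497.1, 0.4, 39.3]
eef_rot: [-0.446, -3.109, 0.0]
ft_force: [-0.2, 0.6, 0.5]
grip_width: 32.5
finger_force: 0.0
```

Emit:
carry_out:
  steps: "0 0 0 0 0 0; 0 0 0 0 0 0; 0 0 0 0 0 0; 0 0 0 0 0 0; 0 0 0 0 0 0"
  fingers: -1
  force: 25

```text
time_s: 14.82
ee_pos: [497.5, -0.1, 40.4]
eef_rot: [0.447, 3.109, -0.0]
ft_force: [-0.8, -1.8, 3.0]
grip_width: 18.0
finger_force: 25.0
```

Emit:
carry_out:
  steps: "0 0.006 0 0 0 0; 0 0.014 0 0 0 0; 0 0.024 0 0 0 0; 0 0.034 0 0 0 0; 0 0.044 0 0 0 0"

```text
time_s: 15.45
ee_pos: [510.2, 43.3, 40.4]
eef_rot: [0.446, 3.109, -0.0]
ft_force: [-1.0, -3.8, 4.9]
grip_width: 18.0
finger_force: 25.0
```

Emit:
carry_out:
  steps: "0 0.01 0 0 0 0; 0 0.02 0 0 0 0; 0 0.03 0 0 0 0; 0 0.04 0 0 0 0; 0 0.05 0 0 0 0"

```text
time_s: 16.08
ee_pos: [524.1, 90.5, 40.4]
eef_rot: [0.447, 3.11, -0.002]
ft_force: [-1.2, -6.0, 6.3]
grip_width: 17.5
finger_force: 25.0
```

Emit:
carry_out:
  steps: "0 0.01 0 0 0 0; 0 0.02 0 0 0 0; 0 0.03 0 0 0 0; 0 0.04 0 0 0 0; 0 0.05 0 0 0 0"

```text
time_s: 16.7
ee_pos: [537.9, 137.7, 40.4]
eef_rot: [-0.447, -3.109, 0.003]
ft_force: [-1.5, -7.0, 7.2]
grip_width: 18.0
finger_force: 25.0
```

Emit:
carry_out:
  steps: "0 0.003 0 0 0 0; 0 0.006 0 0 0 0; 0 0.006 0 0 0 0; 0 0.006 0 0 0 0; 0 0.006 0 0 0 0"

```text
time_s: 17.32
ee_pos: [539.6, 143.4, 40.4]
eef_rot: [-0.447, -3.109, 0.003]
ft_force: [-2.2, -7.3, 7.5]
grip_width: 17.2
finger_force: 25.0
```

Run:
```python
from h import *
import pickle
D={n:cam(n) for n in("wrist","top")}; pickle.dump(D,open("d5.pkl","wb")); o=robot.get_obs(); print(o["time_s"],o["ee_pos"],o["grip_width"],o["ft_force"])
org=np.load("org.npy"); c,s=np.cos(-.285),np.sin(-.285); ex=np.array([c,s]); ey=np.array([-s,c])
q=o["ee_pos"][:2]-org; print("tcp case",q@ex,q@ey)
for n in D:
    for P in((28,q@ey,54),(28,67,27)): print(n,proj(D[n],np.r_[org+P[0]*ex+P[1]*ey,P[2]]))
u,v=np.round(proj(D["top"],np.r_[org+28*ex+60*ey,30])).astype(int)
a=cv2.resize(D["wrist"]["img"][140:280,170:390],(800,509),interpolation=cv2.INTER_CUBIC)[:420]
b=cv2.resize(D["top"]["img"][v-22:v+23,u-40:u+40],(320,180),interpolation=cv2.INTER_CUBIC); print("top crop",u-40,v-22)
f=np.zeros((600,800,3),np.uint8); f[:420]=a; f[420:,:320]=b
cv2.imwrite("pics/w5.png",f)
```

```text
17.425 [539.58942373 143.36458697  40.38195418] 17.51925746685939 [-1.1909511  -7.32338299  6.36877431]
tcp case -30.893550684693807 57.52647768340395
wrist [276.4566729  361.19732275]
wrist [291.19387564 329.99314295]
top [236.39922743 210.03174936]
top [233.72325161 210.76737189]
top crop 196 189
```

View pics/w5.png

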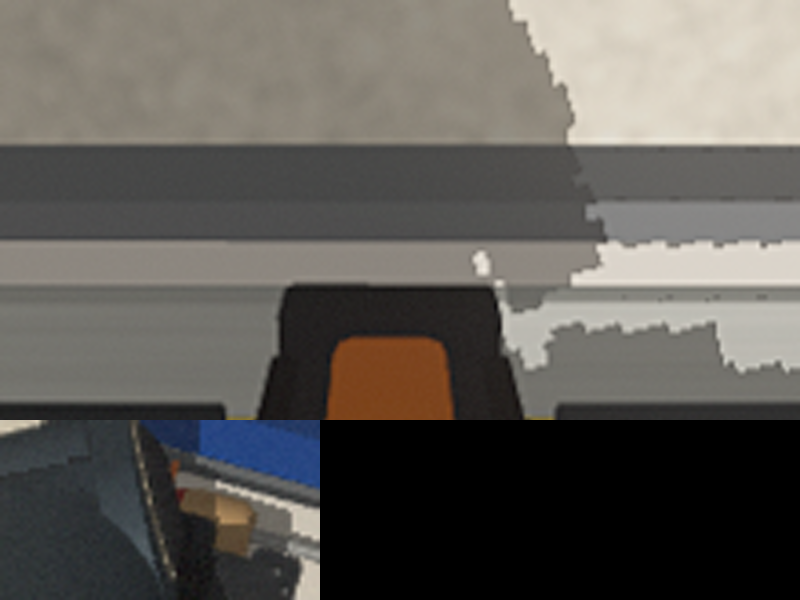

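The gripper hides the toe in the wrist view, where the block spans x=330 to 452. In the top crop, orange (about (175,465)) and dark red (about (180,495)) show just beside the gripper. Next I enlarge the top pictures from before and during the pull.

Run:
```python
from h import *
import pickle
a=pickle.load(open("d2.pkl","rb"))["top"]; b=pickle.load(open("d5.pkl","rb"))["top"]
fs=[cv2.resize(d["img"][185:245,190:270],(800,600),interpolation=cv2.INTER_CUBIC) for d in(a,b)]
A=fs[0][:, :400]; B=fs[1][:, 300:700]   # A: u190..230 ; B: u220..260
cv2.imwrite("pics/cmp.png",np.hstack([cv2.resize(a["img"][180:240,190:250],(400,400),interpolation=cv2.INTER_CUBIC),cv2.resize(b["img"][180:240,210:270],(400,400),interpolation=cv2.INTER_CUBIC)]))
org=np.load("org.npy"); c,s=np.cos(-.285),np.sin(-.285); ex=np.array([c,s]); ey=np.array([-s,c])
def pr(x,y,z): return proj(a,np.r_[org+x*ex+y*ey,z])
for P in((28,50,27),(28,65,27),(28,80,27),(65,145,40),(-65,145,40),(59,139,40),(65,50,40),(48,57.5,54),(28,57.5,54),(40,57.5,54)): print(P,((pr(*P)-[190,180])*400/60).round(1),((pr(*P)-[210,180])*400/60).round(1))
```

```text
(28, 50, 27) [335.2 217.4] [201.9 217.4]
(28, 65, 27) [296.6 206.6] [163.3 206.6]
(28, 80, 27) [258.1 195.8] [124.8 195.8]
(65, 145, 40) [115.3  48.5] [-18.   48.5]
(-65, 145, 40) [  9.1 384.3] [-124.2  384.3]
(59, 139, 40) [126.  68.] [-7.3 68. ]
(65, 50, 40) [360.8 117.1] [227.5 117.1]
(48, 57.5, 54) [325.1 148.1] [191.8 148.1]
(28, 57.5, 54) [309.4 200.2] [176.1 200.2]
(40, 57.5, 54) [318.8 168.9] [185.5 168.9]
```

View pics/cmp.png

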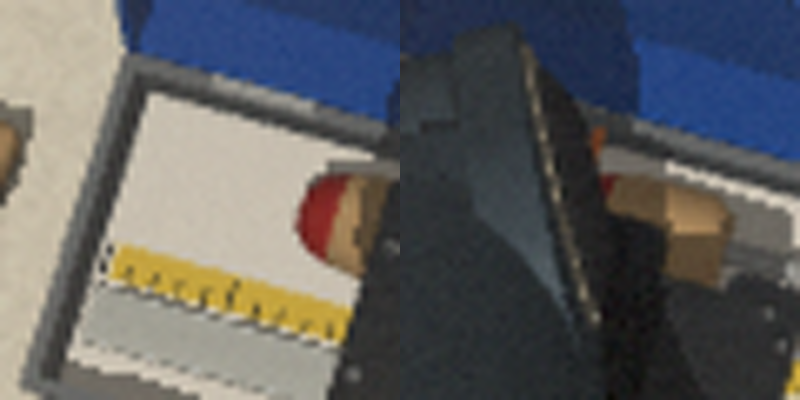

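The left crop shows the whole red toe cap, with its tip at about (297,215). The right crop shows the orange pointer end at about (600,140), with the gripper hiding the rest. Next I refine these edges numerically with averaged frames, without viewing more pictures.

Run:
```python
from h import *
import pickle
a=pickle.load(open("d2.pkl","rb"))["top"]; w=pickle.load(open("d2.pkl","rb"))["wrist"]; d5=pickle.load(open("d5.pkl","rb"))["top"]
b=cam("top"); b["img"]=np.mean([d5["img"],b["img"]]+[cam("top")["img"] for _ in range(4)],0)
org=np.load("org.npy"); c,s=np.cos(-.285),np.sin(-.285); ex=np.array([c,s]); ey=np.array([-s,c])
def prof(d,x,ys,z):
    P=np.array([proj(d,np.r_[org+x*ex+y*ey,z]) for y in ys],np.float32)
    im=d["img"].astype(np.float32); return cv2.remap(im,P[:,0].reshape(1,-1),P[:,1].reshape(1,-1),cv2.INTER_LINEAR)[0]
red=lambda q:q[:,2]-q[:,1]
ys=np.arange(54,74,1)
for n,d in(("top",a),("wrist",w)):
    print(n,"toe redness, y",ys[0],ys[-1])
    for x in(20,24,28,32,36): print(x,red(prof(d,x,ys,27)).round().astype(int))
ys=np.arange(130,150,1.)
print("rim top z40");
for x in(0,20,40): print(x,prof(a,x,ys,40).mean(1).round().astype(int))
print("rim wrist z40")
for x in(-45,-20,0,20): print(x,prof(w,x,ys,40).mean(1).round().astype(int))
ys=np.arange(45,66,1.); print("pointer now, y 45..65, z54 redness")
for x in(40,42,44,46,48,50,52,54,56): print(x,red(prof(b,x,ys,54)).round().astype(int), prof(b,x,ys,54).mean(1).round().astype(int)[::3])
print(robot.get_obs()["time_s"])
ys=np.arange(-99,-83,1.);print("pointer wrist home z54 redness y -99..")
for x in(0,10): print(red(prof(w,x,ys,55.5)).round().astype(int))
print("heel/scale n/a; left rim wrist")
ys=np.arange(-150,-128,1.)
for x in(-60,-20,0): print(x,prof(w,x,ys,40).mean(1).round().astype(int))
```

```text
top toe redness, y 54 73
20 [91 89 87 85 84 82 77 73 58 42 27 21 13  9  9  9  9  9  9  9]
24 [91 94 92 91 90 89 88 82 78 68 51 34 24 14  9  9  9  9  9  9]
28 [92 92 92 91 90 89 86 83 78 72 62 42 20 13 10  8  9  9  9 10]
32 [88 91 90 88 87 86 84 80 75 65 51 36 23 13  9  8  8  9  9 10]
36 [80 83 85 82 80 77 74 70 60 51 37 22 11  9  9  9  9  9  9 10]
wrist toe redness, y 54 73
20 [ 31  78 113 109 106 104 102 103 104  74  37  12   4   5   6   6   6   6
   6   6]
24 [ 27  38  83 117 115 112 110 109 108 107 104  99  24   3   4   6   6   6
   6   6]
28 [ 28  29  49  92 123 115 114 112 111 110 108 107  78  24   7   4   6   6
   6   6]
32 [ 29  28  35  64 120 118 114 112 111 111 111 109 101  26   4   4   6   6
   6   6]
36 [ 30  26  32  73 106 114 109 108 108 110 106  58  17   3   4   6   5   6
   6   7]
rim top z40
0 [ 96  65  63  61  61  61  65  80  98 103 102 103 122 142 162 174 184 183
 183 183]
20 [ 99  76  61  59  58  63  73  84  92  97 101 105 111 142 169 186 187 188
 188 187]
40 [ 95  74  63  57  58  59  67  82  96  98 100 106 124 142 160 173 182 181
 181 182]
rim wrist z40
-45 [ 85  
[... 969 characters left out ...]
7 17 27 37 46 36 23 13  8  2  1  0] [63 75 65 55 62 52 34]
54 [ 0  0  0  0  0  0  0 -1  0  4 16 30 37 40 38 26 12  6  3  1  1] [52 48 49 50 63 56 37]
56 [-1 -1 -1  0  0  0 -1 -1  0  0 10 21 31 32 30 21  9  2  1  1  1] [52 50 49 51 61 58 43]
17.675
pointer wrist home z54 redness y -99..
[22 21 21 20 21 40 58 64 55 36 21 20 21 21 22 22]
[21 20 22 20 23 42 59 64 56 37 22 20 21 22 21 20]
heel/scale n/a; left rim wrist
-60 [202 203 201 180 144 135 137 138 138 132 124 123 123 122 124 131 137 139
 138 137 138 137]
-20 [207 210 208 184 147 132 136 138 133 113  86  77  79  78  85 126 140 136
 203 221 190 152]
0 [204 205 206 186 150 129 133 135 134 114  84  76  77  76  85 122 136 128
 175 211 222 195]
```

Both cameras, each corrected against the tray rims, put the toe at case y = 66.4 and the pointer now at about 59.6, so 6.8 mm remain.

Emit:
carry_out:
  steps: "0 0.002 0 0 0 0; 0 0.004 0 0 0 0; 0 0.0055 0 0 0 0; 0 0.0065 0 0 0 0; 0 0.0068 0 0 0 0"

```text
time_s: 18.3
ee_pos: [541.4, 149.5, 40.4]
eef_rot: [-0.447, -3.109, 0.004]
ft_force: [-1.3, -8.3, 7.5]
grip_width: 17.7
finger_force: 25.0
```

Run:
```python
from h import *
b=cam("top"); b["img"]=np.mean([b["img"]]+[cam("top")["img"] for _ in range(4)],0)
org=np.load("org.npy"); c,s=np.cos(-.285),np.sin(-.285); ex=np.array([c,s]); ey=np.array([-s,c])
def prof(d,x,ys,z):
    P=np.array([proj(d,np.r_[org+x*ex+y*ey,z]) for y in ys],np.float32)
    return cv2.remap(d["img"].astype(np.float32),P[:,0].reshape(1,-1),P[:,1].reshape(1,-1),cv2.INTER_LINEAR)[0]
ys=np.arange(54,75,1.)
for x in(46,48,50,52,54,56): q=prof(b,x,ys,54); r=np.clip(q[:,2]-q[:,1],0,None); print(x,r.round().astype(int),(r@ys/r.sum()).round(2)+2.05)
o=robot.get_obs(); print(o["time_s"],(o["ee_pos"][:2]-org)@ey,o["ft_force"],o["grip_width"])
```

```text
46 [ 4  5  5  5  5  5  9 13 23 36 45 32 20 12  8  3  2  1  0  1  1] 65.24
48 [ 5  5  5  5  5  5  8 14 22 33 43 41 28 15 11  5  2  1  0  0  1] 65.57000000000001
50 [ 4  4  4  4  4  4  5 16 29 38 41 43 31 17  8  5  2  1  0  0  1] 65.67
52 [ 1  1  1  2  1  2  2  8 23 40 41 38 32 20  7  3  1  0  0  0  1] 66.25
54 [ 0  0  0  0  0  0  1  3 17 32 43 40 35 23 11  1  1  1  1  1  1] 66.96
56 [ 0  0  0  0  0  0  1  5  9 21 31 30 21 12  6  2  1  1  0  1  1] 66.84
18.55 64.01666458657714 [-0.04399852 -7.71553505  7.45668785] 17.69556176876688
```

The pointer is now at about 66.3 against the toe at 66.4. I hold it there, then ease it back.

Emit:
carry_out:
  steps: "0 0 0 0 0 0; 0 0 0 0 0 0; 0 0 0 0 0 0; 0 0 0 0 0 0; 0 0 0 0 0 0"

```text
time_s: 19.18
ee_pos: [541.4, 149.6, 40.4]
eef_rot: [-0.447, -3.109, 0.003]
ft_force: [-1.1, -7.5, 7.7]
grip_width: 17.9
finger_force: 25.0
```

Emit:
carry_out:
  steps: "0 0 0 0 0 0; 0 0 0 0 0 0; 0 0 0 0 0 0; 0 0 0 0 0 0; 0 0 0 0 0 0"

```text
time_s: 19.8
ee_pos: [541.4, 149.6, 40.4]
eef_rot: [-0.447, -3.109, 0.003]
ft_force: [-0.7, -6.9, 7.4]
grip_width: 17.9
finger_force: 25.0
```

Emit:
carry_out:
  steps: "0 0 0 0 0 0; 0 0 0 0 0 0; 0 0 0 0 0 0; 0 0 0 0 0 0; 0 0 0 0 0 0"

```text
time_s: 20.42
ee_pos: [541.4, 149.5, 40.4]
eef_rot: [-0.447, -3.109, 0.003]
ft_force: [-1.0, -6.9, 7.0]
grip_width: 17.8
finger_force: 25.0
```

Emit:
carry_out:
  steps: "0 0 0 0 0 0; 0 0 0 0 0 0; 0 0 0 0 0 0; 0 0 0 0 0 0; 0 0 0 0 0 0"

```text
time_s: 21.05
ee_pos: [541.4, 149.6, 40.4]
eef_rot: [-0.447, -3.109, 0.003]
ft_force: [-1.5, -7.4, 7.1]
grip_width: 17.5
finger_force: 25.0
```

Emit:
carry_out:
  steps: "0 -0.004 0 0 0 0; 0 -0.01 0 0 0 0; 0 -0.018 0 0 0 0; 0 -0.026 0 0 0 0; 0 -0.034 0 0 0 0"

```text
time_s: 21.68
ee_pos: [532.0, 117.5, 40.4]
eef_rot: [0.447, 3.109, -0.002]
ft_force: [-0.5, -5.4, 5.2]
grip_width: 17.8
finger_force: 25.0
```

Emit:
carry_out:
  steps: "0 -0.008 0 0 0 0; 0 -0.016 0 0 0 0; 0 -0.024 0 0 0 0; 0 -0.032 0 0 0 0; 0 -0.04 0 0 0 0"

```text
time_s: 22.3
ee_pos: [520.9, 79.8, 40.4]
eef_rot: [0.446, 3.109, -0.0]
ft_force: [-0.5, -4.3, 5.6]
grip_width: 17.9
finger_force: 25.0
```

Emit:
carry_out:
  steps: "0 -0.008 0 0 0 0; 0 -0.016 0 0 0 0; 0 -0.024 0 0 0 0; 0 -0.032 0 0 0 0; 0 -0.04 0 0 0 0"

```text
time_s: 22.92
ee_pos: [509.9, 42.0, 40.4]
eef_rot: [0.445, 3.109, 0.001]
ft_force: [0.1, -3.1, 6.1]
grip_width: 17.8
finger_force: 25.0
```

Emit:
carry_out:
  steps: "0 -0.008 0 0 0 0; 0 -0.014 0 0 0 0; 0 -0.02 0 0 0 0; 0 -0.026 0 0 0 0; 0 -0.031 0 0 0 0"

```text
time_s: 23.55
ee_pos: [501.3, 12.5, 40.4]
eef_rot: [0.445, 3.109, 0.001]
ft_force: [-1.3, -2.4, 4.4]
grip_width: 18.1
finger_force: 25.0
```

Emit:
carry_out:
  steps: "0 -0.004 0 0 0 0; 0 -0.007 0 0 0 0; 0 -0.01 0 0 0 0; 0 -0.0118 0 0 0 0; 0 -0.0118 0 0 0 0"

```text
time_s: 24.18
ee_pos: [497.9, 1.2, 40.4]
eef_rot: [0.446, 3.109, 0.001]
ft_force: [0.0, -2.8, 5.0]
grip_width: 17.7
finger_force: 25.0
```

Emit:
carry_out:
  steps: "0 -0.0005 0 0 0 0; 0 -0.001 0 0 0 0; 0 -0.0015 0 0 0 0; 0 -0.0015 0 0 0 0; 0 -0.0015 0 0 0 0"

```text
time_s: 24.8
ee_pos: [497.6, -0.0, 40.4]
eef_rot: [0.445, 3.109, 0.001]
ft_force: [-0.7, -0.9, 4.6]
grip_width: 17.8
finger_force: 25.0
```

Emit:
carry_out:
  steps: "0 -0.0003 0 0 0 0; 0 -0.0006 0 0 0 0; 0 -0.0008 0 0 0 0; 0 -0.0008 0 0 0 0; 0 -0.0008 0 0 0 0"

```text
time_s: 25.42
ee_pos: [497.4, -0.4, 40.4]
eef_rot: [0.445, 3.109, 0.002]
ft_force: [0.7, -1.0, 4.6]
grip_width: 17.6
finger_force: 25.0
```

The slide is at its stop: the hand followed only half of the last shift. I release it and rise.

Emit:
carry_out:
  steps: "0 0 0 0 0 0; 0 0 0 0 0 0; 0 0 0 0 0 0; 0 0 0 0 0 0; 0 0 0 0 0 0"
  fingers: -0.25

```text
time_s: 26.05
ee_pos: [496.7, -1.8, 40.1]
eef_rot: [-0.447, -3.11, -0.0]
ft_force: [0.2, -0.8, -0.0]
grip_width: 32.9
finger_force: 0.0
```

Emit:
carry_out:
  steps: "0 0 -0.015 0 0 0; 0 0 -0.04 0 0 0; 0 0 -0.07 0 0 0; 0 0 -0.1 0 0 0; 0 0 -0.12 0 0 0"

```text
time_s: 26.68
ee_pos: [497.4, -1.9, 162.7]
eef_rot: [0.446, 3.107, 0.001]
ft_force: [0.3, 0.2, 0.4]
grip_width: 32.8
finger_force: 0.0
```

Emit:
carry_out:
  steps: "0 0 -0.02 0 0 0; 0 0 -0.038 0 0 0; 0 0 -0.038 0 0 0; 0 0 -0.038 0 0 0; 0 0 -0.038 0 0 0"

```text
time_s: 27.3
ee_pos: [496.2, -1.8, 197.4]
eef_rot: [-0.446, -3.108, 0.001]
ft_force: [0.3, 0.1, 0.0]
grip_width: 32.4
finger_force: 0.0
```

Run:
```python
from h import *
import pickle
a=pickle.load(open("d2.pkl","rb")); o=robot.get_obs(); print(o["time_s"],o["ee_pos"],o["grip_width"],o["ft_force"])
org=np.load("org.npy"); c,s=np.cos(-.285),np.sin(-.285); ex=np.array([c,s]); ey=np.array([-s,c])
def prof(d,x,ys,z):
    P=np.array([proj(d,np.r_[org+x*ex+y*ey,z]) for y in ys],np.float32)
    q=cv2.remap(d["img"].astype(np.float32),P[:,0].reshape(1,-1),P[:,1].reshape(1,-1),cv2.INTER_LINEAR)[0]; return (q[:,2]-q[:,1]).round().astype(int)
w=cam("wrist"); sc=cam("scene")
for d in(a["wrist"],w): print(prof(d,5,np.arange(-99,-83,1.),55.5),prof(d,28,np.arange(58,74,1.),27))
df=cv2.absdiff(sc["img"],a["scene"]["img"]).max(2); ys,xs=np.where(cv2.medianBlur(df,5)>50); print("scene diff",len(xs),xs.min() if len(xs) else 0,xs.max() if len(xs) else 0,ys.min() if len(ys) else 0,ys.max() if len(ys) else 0)
```

```text
27.3 [496.15868476  -1.8351197  197.40279251] 32.44645518106176 [0.31031713 0.13867392 0.00324619]
[21 20 20 20 23 41 59 63 55 36 22 20 21 21 21 20] [123 115 114 112 111 110 108 107  78  24   7   4   6   6   6   6]
[21 21 20 18 22 45 61 63 59 39 22 19 21 20 21 21] [122 115 112 112 111 110 108 105  94  26   8   5   6   6   6   6]
scene diff 747 202 302 0 127
```

The slide is home, the toe is unchanged, and the picture changes lie in the gripper's part of the scene view.

```bash
python3 -c "
from plant import ticket
print(ticket.hand_in())"
```

```text
the job is handed in; nothing more can be done
None
```

The job is handed in: the lid rests open on its stop, and I held the pointer level with the toe (within about 0.5 mm by my measurement) for over two seconds, then eased the slide home and let go with the shoe tree's length unchanged, at about 27 of the 64 s; the hand-in gave no verdict.

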